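# Clamp the brush stand to the grooming plate until the force tab pops out

## Task

Fasten the loose clip stand to the raised grooming plate with the screw clamp: push the clamp's open jaws over the plate's near edge so that its pressing pad is centred over the stand's tongue, then let go of the body, take the knob and wind it clockwise until the little indicator tab on the clamp's side has popped well out and stays out when you let go. Do not overtighten or shove the stand, and leave the other things on the table undisturbed.

Things in the scene. Friction and masses are not known exactly. Their poses are not given: they have to be found in the camera images.
- clamp: Loose screw clamp standing on the table, about 0.5 kg (varies). Origin on the screw axis at the underside; z up, x out of the open jaws, -x to the grip lug. Spine closing the throat: x -46 to -30, y -22 to 22, z 0 to 60 mm. Upper arm: x -32 to 18, y -14 to 14, z 48 to 60. Jaws reach x 22. Tightening lifts the released clamp about 3 mm, until its lower jaw meets the plate's underside.
- jaw (a point): Centre of the top of the clamp's flat lower jaw, on the screw axis, 14 mm above the clamp's underside. The jaw spans x -30 to 22, y -22 to 22 mm in the clamp's frame and goes under the plate.
- lug (a point): Middle of the clamp's flat upright grip lug, 68 mm behind the screw axis, 52 mm above the underside. The lug spans x -87 to -45, y -11 to 11 (22 mm thick), z 4 to 64 mm in the clamp's frame. To carry the clamp, take it here from above, fingers closing along the clamp's y; the gripper's body then passes behind the knob.
- knob_grip (a point): Centre of the round knob (38 mm across, 76 to 104 mm above the clamp's underside), 92 mm up on the screw axis; the rest of the clamp is below 65 mm. Clockwise from above lowers the pad 3 mm per rad; the knob keeps its height on the clamp. Friction 0.08 N m; it stays as left. It takes 3 to 5 rad in all, so several grasps. Held by the knob, the clamp cannot rise freely.
- pad_face (a point): Centre of the round pressing pad's underside (22 mm across), on the screw axis; at the start 36 to 39 mm above the clamp's underside (varies). The pad is held out by a preloaded spring: it does not yield below the set force of 12 N, then yields 4 mm upwards (to 15 N); there it meets a stop and the force climbs steeply: overtightened.
- tab (a joint): How far the indicator tab stands out of the clamp, in m: 0 flush, 0.011 or more well out, 0.016 fully out (pad at its stop). It starts to come out when the pad presses with the set force of 12 N, then comes 12 mm per rad of knob. A hand on the knob that holds the clamp down can make it show early; on letting go it then slips back in: wind on.
- tab_tip (a point): Outer end of the flat aluminium indicator tab, 14 mm wide and 5 mm thick, which comes out along +y from the small grey slide on the +y side of the clamp's upper arm, 19 mm behind the screw axis. Flush, it is 19 mm from the clamp's middle plane. The slide goes down with the pad (20 mm above the pad's face when the pad is not pressed).
- stand: Loose steel clip stand, 1.1 kg, its 6 mm thick foot flat on the plate. Origin under the near end of its tongue, z up; the tongue runs along +x, 52 mm wide, 100 mm long, near end 2 mm inside the plate's edge. Behind it a cross foot (x 100 to 160, y -35 to 105 mm) carries, at x 135, y 75, a post whose clip pinches a slicker brush 165 mm above the foot's underside.
- tongue (a point): Point on top of the stand's tongue, on its middle line and 28 mm from its near end, 33 mm above the table: the screw axis belongs over it, and is there when the spine meets the plate's edge.
- plate: Fixed raised grooming plate, 220 mm deep (x), 320 mm wide (y), 10 mm thick, top 27 mm and underside 17 mm above the table. Origin on the table under the middle of the near edge; x points across the plate away from the robot. Below the near edge it is open between two rubber feet at y = -140 and 140 mm (20 mm wide, from 40 mm behind the edge).
- comb: Comb with a wooden handle lying on the table, 190 mm long, bystander. Origin near the middle, x along it.
- jar: Closed plastic jar, 70 mm across, 85 mm tall, bystander. Origin at its underside.
- dish: Empty aluminium dish, 120 mm across, 35 mm tall, bystander. Origin at its underside.
- pin_brush: Brush with rubber-tipped pins, 190 mm long, lying on the table, bystander. x along it.
- tin: Small flat tin, 48 mm across, 30 mm tall, on the plate beside the tongue, bystander.

How it is judged:
On the way, in this order (a step that is already met when the one before it is completed fails the run):
1. the clamp's jaws are over the plate's edge with the pad above the tongue (within 15 mm of its point, upright), the tab still in (horizontal distance between pad_face and tongue below 0.015 m and angle between clamp's own z axis and vertical below 0.12 rad and value of joint tab below 0.003 m and height (world z) of clamp below 0.006 m), for 0.1 s.
2. the knob is wound until the tab is at least 11 mm out (value of joint tab above 0.011 m), for 0.2 s.
At the end, for the whole second after the job is handed in: The released clamp sits upright (within 7 degrees) over the plate's edge with its pad pressing the stand's tongue by more than 8 N, within 15 mm of the tongue's point; the tab stands at least 11 mm out by itself; the stand lies flat within 12 mm of where it was; all at rest (value of joint tab above 0.011 m and contact force between pad and stand above 8 N and horizontal distance between pad_face and tongue below 0.015 m and angle between clamp's own z axis and vertical below 0.12 rad and linear speed of clamp below 0.02 m/s and distance of stand from where it was at the start of the episode below 0.012 m and angle between stand's own z axis and vertical below 0.05 rad); the robot touches nothing.
It fails at once if the clamp is overtightened: the pad presses the stand with more than 45 N (contact force between pad and stand above 45 N).
It fails at once if the stand is shoved by more than 25 mm (distance of stand from where it was at the start of the episode above 0.025 m).
It fails at once if a bystander is moved by more than 30 mm (distance of any of comb, jar, dish, pin_brush, tin from where it was at the start of the episode above 0.03 m).
It also fails if it takes over 72 s, if anything falls off the work surface, if the arm or the gripper's body presses on something with over 40 N, if the wrist force passes 120 N, or if a joint passes its speed limit or range.

## Robot

A 6-joint arm with a two-finger parallel gripper is mounted at the origin on the work surface. World frame = base frame: x ahead of the robot, y to its left, z up, the work surface at z = 0. Lengths are in m, angles in rad, forces in N, time in s.
With the tool pointing down it reaches from about 0.375 to 0.975 m from the base axis. Payload 3.8 kg.
Tool frame: the origin (TCP) lies midway between the tips of the shut fingers; the grasp point (between the pads) lies 19 mm behind it; z points along the fingers, y is the direction in which the jaws open and shut (so a half turn about z gives the same grasp; the last joint's range is limited). The gripper opens to 85 mm and grips with 20 to 120 N. Pads are 22 mm wide; open, the fingers measure 114 mm over their backs; the gripper's body (76 mm by 85 mm) begins 54 mm behind the grasp point. The pads swing forward as they close: fully open they stand 13 mm farther back than shut.
Start: joints at [1.063, 0.264, 1.604, -0, 1.274, -0.037], TCP at [0.306, 0.602, 0.231] pointing down, gripper open.
Joint ranges: [-2.63, 2.63], [-0.94, 2.18], [0.31, 2.57], [-1.31, 4.45], [0, 2.66], [-2.55, 2.55]. Speed limits (rad/s): [2.57, 2.57, 3.14, 3.14, 3.14, 3.14].

## Interface

Orientations are given as a rotation vector (axis times angle).
In Python, from workcell import bot gives the robot as it stands.
- The arm moves only by the tool drive_tool, never from a script. Its argument "steps" is a list of rows, each a list of 2 entries, a list of its own where there are three numbers: the shift along the tool's x, y, z in mm, then the turn about the tool's z in degrees. In form: [[[dx, dy, dz], twist], ...]. A call has 1 to 8 rows; each row shifts and turns the commanded pose from where the row before left it, along the tool's axes as they then stand; what a row does not reach is not made up. A row lasts 1/12 s, in which the tool goes at most 41.7 mm and 7.16 degrees, less where a joint would pass 70% of its speed; a pose out of reach is approached as far as the arm can. A call is refused whole if a number of a shift passes 41.7 or a number of a turn 7.16, either way. A call with a gripper value outside its range is refused whole. "jaw" is the opening, from 0 (shut) to 1 (fully open), set as the call begins (left out, the last holds). The fingers move at their own pace and stop on an object; "force" is the grip in N (left out, the last holds). Time passes only in rows, so rows that do not move let the fingers close. It gives the time, the measured TCP pose, the force and the opening at its end, in the units of the state.
- bot.read_state(): the state, without advancing time (a new reading comes with each control period).
- bot.read_camera(name): name is "side" or "top"; returns the picture (400x640x3 uint8, red, green, blue); there is no depth.
- bot.camera_info(name): a dict with "fx", "fy", "cx", "cy" (pixels), "position" and "attitude" of the camera in the world. Camera axes: x right, y down, z forward; pixel columns grow to the right and rows downward; lengths in m; the calibration is good to about 2 mm. A picture is of the moment at which its call begins. camera_info takes no time and is no camera call.
- bot.finish_job(): hands the job in, once; it reports no verdict.
The state is a dict: "time": time; "q": joint angles; "joint_vel": joint speeds; "joint_torque": joint torques, N m; "tool_pos": TCP position; "tcp_rot": TCP orientation; "wrist_force": force on the tool from outside, world axes, zero at the start; "torque": the same for the moment, N m; "width": opening from 0.0 (shut) to 1.0 (fully open).
Only numpy, scipy, OpenCV 4.12 (cv2) and the standard library are available. Lean on these libraries where they do the work, as an engineer would, in place of code of your own. Each camera call takes 0.05 s, during which the arm holds its last target.

## Working session

There is one attempt and no reset: what is moved stays moved. The work goes in short steps, Python scripts to look and compute and a tool call to move; the robot and the scene stay as the last step left them, time stands still between calls to the robot, and variables do not carry over. Pictures are saved under pics/ and viewed, and the job is handed in when it is done.

Besides the shell and the picture viewer there is one more tool, called after ">>>" as a command line: name --argument value ..., lists and objects as JSON in quotes. drive_tool: Moves the arm, as the interface text tells. Its arguments: {"type":"object","properties":{"steps":{"type":"array","items":{"type":"array"}},"jaw":{"type":"number"},"force":{"type":"number"}},"required":["steps"]}

```bash
ls; mkdir -p pics; cat > h.py <<'E'
from workcell import bot
import numpy as np, cv2
from scipy.spatial.transform import Rotation as R
def snap(n,f):
    im=bot.read_camera(n); cv2.imwrite('pics/'+f,im[:,:,::-1]); return im
E
python3 - <<'E'
from h import *
for n in('side','top'):
    print(bot.camera_info(n)); snap(n,n+'0.png')
print(bot.read_state())
E
```

```text
pics
{'fx': 374.3169274947563, 'fy': 374.3169274947563, 'cx': 321.67676297124984, 'cy': 201.39592293757644, 'position': array([ 0.06257201, -0.63827711,  0.88016551]), 'attitude': array([-2.2482955 ,  0.79307416, -0.32025512])}
{'fx': 506.4818260604489, 'fy': 506.4818260604489, 'cx': 316.11552696801414, 'cy': 198.02954372588755, 'position': array([ 0.33116848, -0.00749854,  1.21929717]), 'attitude': array([-2.10808256,  2.10738717, -0.21805112])}
{'time': 0.1, 'q': array([ 1.06314040e+00,  2.64681657e-01,  1.60523150e+00, -1.02831455e-05,
        1.27370460e+00, -3.68842025e-02]), 'joint_vel': array([ 0.00018265, -0.00066235, -0.00117735,  0.00167441,  0.00270225,
       -0.00150578]), 'joint_torque': array([-1.87989704e-04, -5.16707146e+01, -3.68591380e+01, -1.69054624e-04,
        6.31070434e-03, -8.75147805e-06]), 'tool_pos': array([0.30583787, 0.60099988, 0.23008714]), 'tcp_rot': array([-0.73254689, -3.05444071,  0.00306748]), 'wrist_force': array([-0.10923066,  0.06507824, -0.71669067]), 'torque': array([ 0.01875043,  0.00756964, -0.02229634]), 'width': 0.9995344993383148}
```

View pics/side0.png

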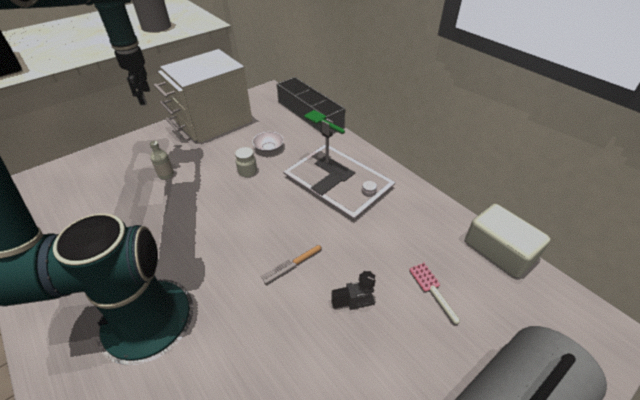

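View pics/top0.png

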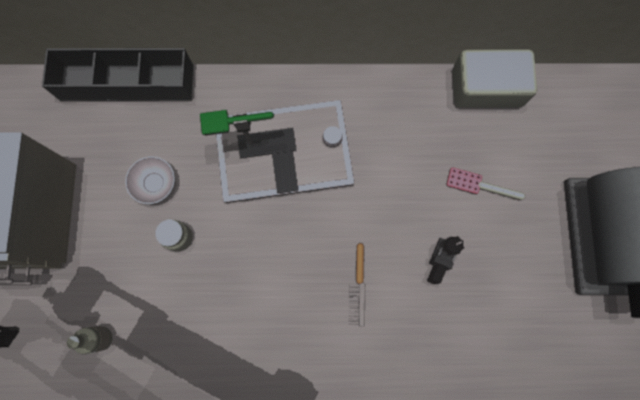

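The side view shows the clamp near (355,293) and the plate near (340,180). In the top view the clamp is near (445,258), with its lug toward lower left, and the plate is at (220–352, 102–200) with the tongue near (286,175). I'll zoom in next.

```bash
python3 - <<'E'
from h import *
a=cv2.imread('pics/top0.png');b=cv2.imread('pics/side0.png')
f=lambda im,x0,y0,w,h,k:cv2.convertScaleAbs(cv2.resize(im[y0:y0+h,x0:x0+w],None,fx=k,fy=k,interpolation=cv2.INTER_CUBIC),alpha=2,beta=20)
cv2.imwrite('pics/c1.png',np.hstack([f(a,415,225,60,70,6),f(b,320,260,70,70,6)]))
cv2.imwrite('pics/c2.png',f(a,190,85,180,130,4))
cv2.imwrite('pics/c3.png',f(b,270,100,140,125,5))
E
```

```text
(no output)
```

View pics/c1.png

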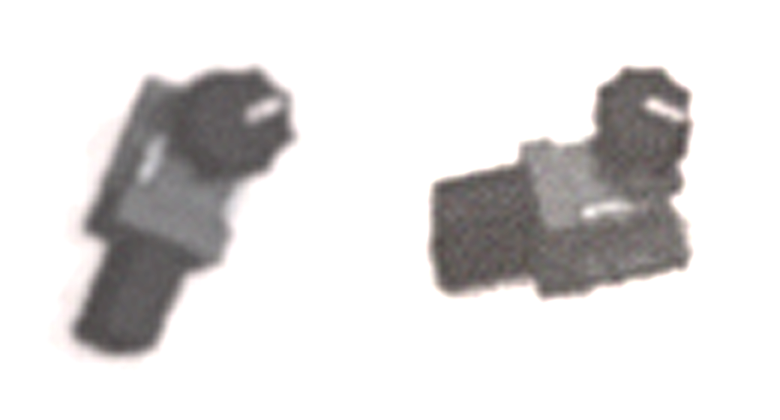

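View pics/c2.png

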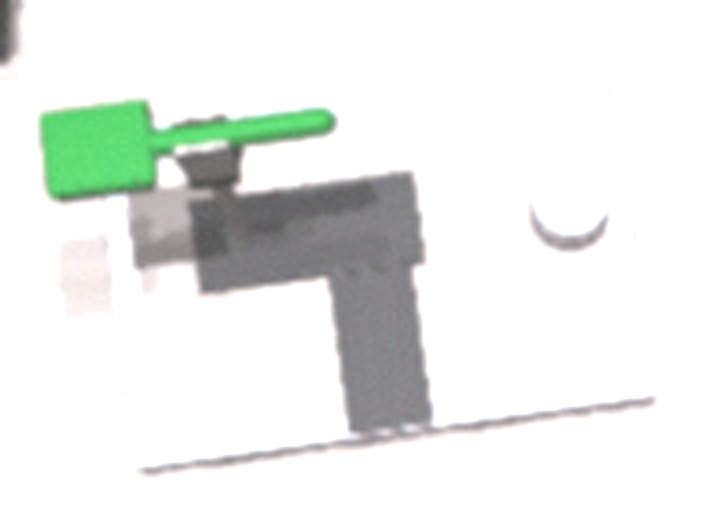

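View pics/c3.png

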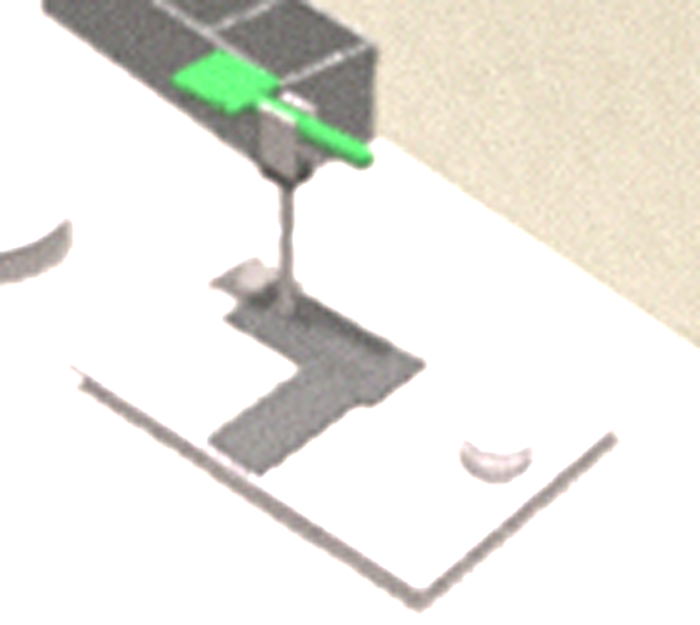

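```bash
cat >> h.py <<'E'
I={}
def inf(n):
    if n not in I:
        c=bot.camera_info(n); I[n]=(c,R.from_rotvec(c['attitude']).as_matrix())
    return I[n]
def ray(n,p):
    c,M=inf(n); d=M@np.array([(p[0]-c['cx'])/c['fx'],(p[1]-c['cy'])/c['fy'],1]); return np.array(c['position']),d
def onz(n,p,z):
    o,d=ray(n,p); return o+d*(z-o[2])/d[2]
def tri(p,q):
    o1,d1=ray('top',p);o2,d2=ray('side',q)
    s=np.linalg.lstsq(np.c_[d1,-d2],o2-o1,rcond=None)[0]
    a=o1+s[0]*d1;b=o2+s[1]*d2; return (a+b)/2,np.linalg.norm(a-b)
def proj(n,X):
    c,M=inf(n); v=M.T@(np.asarray(X)-c['position']); return np.array([c['fx']*v[0]/v[2]+c['cx'],c['fy']*v[1]/v[2]+c['cy']])
E
python3 - <<'E'
from h import *
np.set_printoptions(precision=4,suppress=True)
# crop coords -> pixel: u=x0+(c+.5)/k-.5
T=lambda c,x0,y0,k:((c[0]+.5)/k-.5+x0,(c[1]+.5)/k-.5+y0)
t=lambda *c:T(c,415,225,6)
s=lambda *c:T((c[0]-360,c[1]),320,260,6)
print('knob top',onz('top',t(233,118),.100), 'side', onz('side',s(643,103),.104))
# lug top corners
print('lug top far end mid', onz('top',t(120,347),.064),'spine end corners', onz('top',t(113,233),.06),onz('top',t(222,262),.06))
print('spine corner tri', tri(t(222,262),s(545,225)), 'lug base', tri(t(112,236),s(527,150)))
print('lug tri back corner(+y)', tri(t(75,320),s(435,182)))
a=lambda *c:T(c,190,85,4); b=lambda *c:T(c,270,100,5)
for nm,p,q in [('tongue L',(351,431),(210,440)),('tongue R',(430,423),(260,473)),('foot R far',(414,173),(425,365)),('foot L near',(202,292),(226,318))]:
    print(nm,tri(a(*p),b(*q)),onz('top',a(*p),.033),onz('side',b(*q),.033))
for nm,p,q in [('edge L',(143,465),(78,375)),('edge R',(652,396),(419,597))]:
    print(nm,tri(a(*p),b(*q)),onz('top',a(*p),.027),onz('side',b(*q),.027))
E
```

```text
knob top [ 0.4665 -0.3057  0.1   ] side [ 0.4649 -0.3063  0.104 ]
lug top far end mid [ 0.3847 -0.2682  0.064 ] spine end corners [ 0.4276 -0.2685  0.06  ] [ 0.4166 -0.3092  0.06  ]
spine corner tri (array([ 0.4151, -0.3073,  0.0646]), np.float64(0.002670486203561238)) lug base (array([ 0.4305, -0.2709,  0.0577]), np.float64(0.00890611892023736))
lug tri back corner(+y) (array([ 0.3967, -0.2556,  0.0491]), np.float64(0.0027811138271710625))
tongue L (array([0.6001, 0.0918, 0.0313]), np.float64(0.000623063492900835)) [0.5995 0.0918 0.033 ] [0.5994 0.0902 0.033 ]
tongue R (array([0.6044, 0.0442, 0.0341]), np.float64(0.0006553023386572637)) [0.6044 0.0444 0.033 ] [0.6054 0.0449 0.033 ]
foot R far (array([0.7616, 0.0561, 0.0333]), np.float64(0.0021884716665125765)) [0.7627 0.0556 0.033 ] [0.7607 0.0566 0.033 ]
foot L near (array([0.6866, 0.1844, 0.0316]), np.float64(0.0003641170750676545)) [0.6864 0.1841 0.033 ] [0.6854 0.1832 0.033 ]
edge L (array([0.5826, 0.2204, 0.011 ]), np.float64(0.001354347478727964)) [0.5799 0.2171 0.027 ] [0.5724 0.2048 0.027 ]
edge R (array([ 0.6245, -0.09  ,  0.0161]), np.float64(0.0014410202937833428)) [ 0.6225 -0.0897  0.027 ] [ 0.6167 -0.0967  0.027 ]
```

```bash
python3 - <<'E'
from h import *
np.set_printoptions(precision=4,suppress=True)
a=cv2.imread('pics/top0.png');
im=cv2.resize(a[230:290,422:472],None,fx=10,fy=10,interpolation=cv2.INTER_CUBIC)
cv2.imwrite('pics/c4.png',cv2.convertScaleAbs(im,alpha=3,beta=-20))
T=lambda c,x0,y0,k:((c[0]+.5)/k-.5+x0,(c[1]+.5)/k-.5+y0)
P=np.array([onz('top',T(c,190,85,4),.033)[:2] for c in [(351,431),(430,423),(414,173),(202,292)]])
Q=np.array([onz('side',T(c,270,100,5),.033)[:2] for c in [(210,440),(260,473),(425,365),(226,318)]])
L=np.array([(0,26),(0,-26),(160,-35),(100,105)])/1000
for W in (P,Q,(P+Q)/2):
    A=L-L.mean(0);B=W-W.mean(0); yaw=np.arctan2((A[:,0]*B[:,1]-A[:,1]*B[:,0]).sum(),(A*B).sum())
    r=np.array([[np.cos(yaw),-np.sin(yaw)],[np.sin(yaw),np.cos(yaw)]]); t=W.mean(0)-r@L.mean(0)
    print('yaw',np.degrees(yaw),'origin',t,'tongue',t+r@[.028,0],'res mm',1000*(W-(L@r.T+t)).round(4).ravel())
E
```

```text
yaw 7.639317370665403 origin [0.6012 0.068 ] tongue [0.6289 0.0717] res mm [ 1.8 -2.  -0.2  2.1 -1.6  1.1  0.1 -1.2]
yaw 8.044320818749435 origin [0.6008 0.0673] tongue [0.6286 0.0712] res mm [ 2.2 -2.9  1.   3.4 -3.4  1.6  0.3 -2.1]
yaw 7.840350315798549 origin [0.601  0.0676] tongue [0.6287 0.0715] res mm [ 2.  -2.4  0.4  2.7 -2.5  1.3  0.2 -1.7]
```

View pics/c4.png

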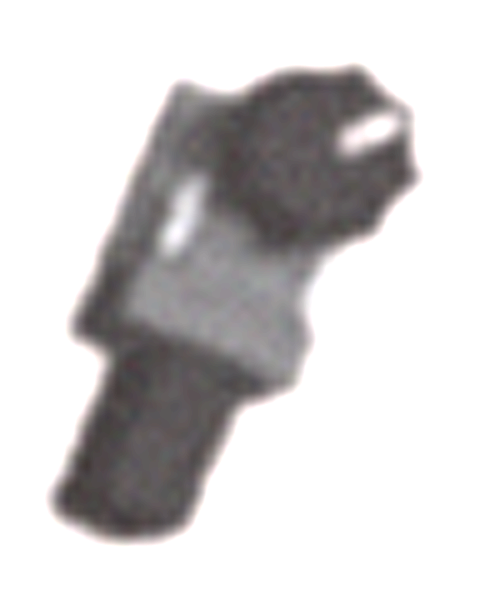

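```bash
python3 - <<'E'
from h import *
np.set_printoptions(precision=4,suppress=True)
o=lambda c,z:onz('top',((c[0]+.5)/10-.5+422,(c[1]+.5)/10-.5+230),z)
for nm,p,q,z,off in [('spine back',(130,312),(300,382),.06,-90),('lugL',(58,490),(112,365),.004,0),('lugR',(192,515),(240,405),.064,0),('jawL',(75,325),(178,85),.007,0),('arm tab',(165,245),(200,185),.055,0)]:
    a,b=o(p,z),o(q,z); d=b-a; print(nm,a,b,np.linalg.norm(d[:2]),np.degrees(np.arctan2(d[1],d[0]))-off)
k=o((325,155),.104); print(k)
for yaw in (-18,-22,-25):
    y=np.radians(yaw);c,s=np.cos(y),np.sin(y);r=np.array([[c,-s],[s,c]])
    for L in [(-46,22,60),(-46,-22,60),(-87,11,64),(-87,-11,64),(-87,11,4),(-87,-11,4),(-46,22,0),(22,22,0),(0,0,104)]:
        w=k[:2]+r@np.array(L[:2])/1000; p=proj('top',[*w,L[2]/1000]); print(yaw,L,(p[0]-421.5)*10-.5,(p[1]-229.5)*10-.5)
E
```

```text
spine back [ 0.4336 -0.2713  0.06  ] [ 0.4178 -0.3091  0.06  ] 0.04097499417628313 -22.712572468041955
lugL [ 0.3965 -0.265   0.004 ] [ 0.426  -0.2792  0.004 ] 0.03269954716193114 -25.702653657008742
lugR [ 0.3877 -0.2822  0.064 ] [ 0.4123 -0.2943  0.064 ] 0.02739016667065474 -26.18096163206455
jawL [ 0.4352 -0.2702  0.007 ] [ 0.4927 -0.2976  0.007 ] 0.06365345766558556 -25.46685305092649
arm tab [ 0.4494 -0.2812  0.055 ] [ 0.4631 -0.29    0.055 ] 0.016313594101323665 -32.31786954092801
[ 0.4642 -0.3059  0.104 ]
-18 (-46, 22, 60) 128.95365733390872 339.9130218690068
-18 (-46, -22, 60) 316.4736785049088 400.2103664196205
-18 (-87, 11, 64) 132.16691519453104 527.7709023720372
-18 (-87, -11, 64) 226.85864046374502 558.4706941391586
-18 (-87, 11, 4) 75.3493687731766 539.6746172302558
-18 (-87, -11, 4) 165.326165600148 568.8846174185194
-18 (-46, 22, 0) 72.89177613724075 360.7917042126395
-18 (22, 22, 0) 147.6566697978576 91.7813367577345
-18 (0, 0, 104) 325.0000000000007 154.99999999999983
-22 (-46, 22, 60) 117.45591614516582 328.68976749906165
-22 (-46, -22, 60) 300.9253790463931 401.73
[... 176 characters left out ...]

-22 (-87, -11, 4) 139.7544872982952 563.0497391279762
-22 (-46, 22, 0) 61.97602819633357 350.10250868053345
-22 (22, 22, 0) 155.62082498612722 88.00763022191472
-22 (0, 0, 104) 325.0000000000007 154.99999999999983
-25 (-46, 22, 60) 109.34294488603723 319.7912960695619
-25 (-46, -22, 60) 289.17508033216177 402.1534369326441
-25 (-87, 11, 64) 89.31693122934189 504.6198450250189
-25 (-87, -11, 64) 180.03307113834364 546.5168184573396
-25 (-87, 11, 4) 34.6487657236612 517.6448282368285
-25 (-87, -11, 4) 120.8262223574543 557.511192235781
-25 (-46, 22, 0) 54.27553172758405 341.62714351994407
-25 (22, 22, 0) 161.77421869674288 85.55373967344121
-25 (0, 0, 104) 325.0000000000007 154.99999999999983
```

```bash
cat >> h.py <<'E'
np.set_printoptions(precision=4,suppress=True)
def go(x,y,z,yaw=None):
    """tool-frame move to reach TCP xyz ; yaw(deg)= wanted world heading of tool y (mod 180)"""
    s=bot.read_state(); M=R.from_rotvec(s['tcp_rot']).as_matrix(); p=np.array(s['tool_pos'])
    h=np.degrees(np.arctan2(M[1,1],M[0,1]))
    print('t',round(s['time'],2),'tcp',p,'yhead %.2f'%h,'tilt',M[:,2],'q',s['q'],'F',s['wrist_force'],'T',s['torque'],'w',round(s['width'],3))
    print(' shift mm (tool axes now)',1000*M.T@(np.array([x,y,z])-p))
    if yaw is not None:
        d=(yaw-h+90)%180-90; print(' twist deg (tool z)',-d,'alt',-d-180*np.sign(-d))
E
python3 - <<'E'
from h import *
go(.404,-.279,.20,-24.5+90)
for c in [(325,120),(45,115),(150,195),(150,105)]:
    print(onz('top',((c[0]+.5)/4-.5+190,(c[1]+.5)/4-.5+85),.192))
E
```

```text
t 0.1 tcp [0.3058 0.601  0.2301] yhead 63.03 tilt [-0.001  -0.0018 -1.    ] q [ 1.0631  0.2647  1.6052 -0.      1.2737 -0.0369] F [-0.1092  0.0651 -0.7167] T [ 0.0188  0.0076 -0.0223] w 1.0
 shift mm (tool axes now) [-486.6289 -739.6875   31.5528]
 twist deg (tool z) -2.4730558737374793 alt 177.52694412626252
[0.735  0.0953 0.192 ]
[0.738  0.2463 0.192 ]
[0.6927 0.188  0.192 ]
[0.7437 0.1899 0.192 ]
```

>>> drive_tool --steps '[[[-29,-28,-6],0],[[-29,-28,-6],0],[[-29,-28,-6],0],[[-29,-28,-6],0],[[-29,-28,0],0],[[-29,-28,0],0],[[-29,-28,0],0],[[-29,-28,0],0]]' --jaw 0.75 --force 100

```text
time: 0.77
tool_pos: [0.4112, 0.2947, 0.2549]
tcp_rot: [-0.732, -3.055, 0.001]
wrist_force: [1.7, 0.2, -0.9]
width: 0.752
```

>>> drive_tool --steps '[[[-29,-28,0],0],[[-29,-28,0],0],[[-29,-28,0],0],[[-29,-28,0],0],[[-29,-28,0],0]]'

```text
time: 1.18
tool_pos: [0.4769, 0.1042, 0.255]
tcp_rot: [-0.732, -3.055, 0.0]
wrist_force: [0.6, 0.7, 0.4]
width: 0.755
```

```bash
python3 -c "
from h import *
go(.404,-.279,.15,65.5)"
```

```text
t 1.18 tcp [0.4769 0.1042 0.255 ] yhead 63.04 tilt [-0.0002 -0.     -1.    ] q [ 0.1641 -0.1098  1.961   0.      1.2907 -0.9361] F [0.5735 0.7382 0.3585] T [-0.0241 -0.0505  0.0416] w 0.755
 shift mm (tool axes now) [-108.8034 -374.5789  105.0228]
 twist deg (tool z) -2.46396510621733 alt 177.53603489378267
```

>>> drive_tool --steps '[[[-11,-37,0],-2.5],[[-11,-37,0],0],[[-11,-37,0],0],[[-11,-37,5],0],[[-11,-37,10],0],[[-11,-37,10],0],[[-11,-37,10],0],[[-11,-37,10],0]]'

```text
time: 1.85
tool_pos: [0.4319, -0.2011, 0.2097]
tcp_rot: [0.666, 3.07, 0.0]
wrist_force: [0.5, 0.2, 1.0]
width: 0.75
```

>>> drive_tool --steps '[[[-11,-37,20],0],[[-8,-37,20],0],[[0,-10,20],0],[[0,0,0],0],[[0,0,0],0]]'

```text
time: 2.27
tool_pos: [0.4142, -0.2807, 0.1499]
tcp_rot: [-0.668, -3.066, -0.004]
wrist_force: [0.5, 0.4, 0.2]
width: 0.75
```

```bash
python3 -c "
from h import *
go(.404,-.279,.032,65.5)
snap('top','t1.png');snap('side','s1.png')
a=cv2.imread('pics/t1.png');b=cv2.imread('pics/s1.png')
f=lambda im:cv2.convertScaleAbs(cv2.resize(im,None,fx=4,fy=4,interpolation=cv2.INTER_CUBIC),alpha=2,beta=20)
cv2.imwrite('pics/c5.png',np.hstack([f(a[205:305,400:495]),f(b[230:330,305:400])]))"
```

```text
t 2.27 tcp [ 0.4142 -0.2807  0.1499] yhead 65.40 tilt [-0.0034  0.0031 -1.    ] q [-0.6456  0.003   2.0548  0.0004  1.0883 -1.7873] F [0.4552 0.4406 0.2303] T [0.0175 0.0455 0.0152] w 0.75
 shift mm (tool axes now) [  9.4192  -2.8776 117.921 ]
 twist deg (tool z) -0.09854994466024891 alt 179.90145005533975
```

View pics/c5.png

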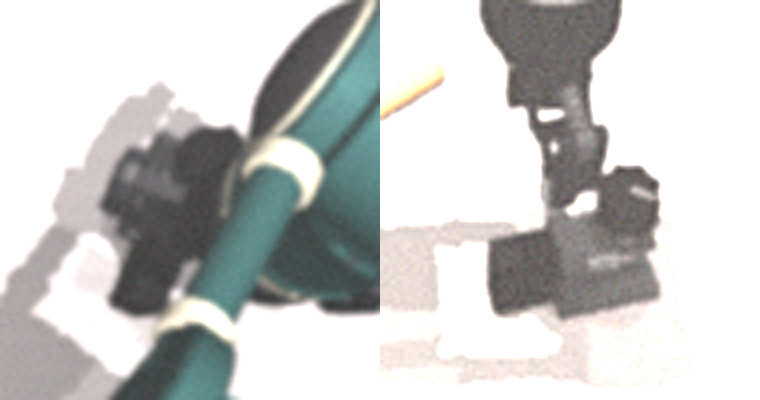

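>>> drive_tool --steps '[[[10,-3,20],0],[[0,0,30],0],[[0,0,30],0],[[0,0,20],0],[[0,0,8],0],[[0,0,0],0]]'

```text
time: 2.87
tool_pos: [0.4052, -0.2781, 0.0428]
tcp_rot: [-0.663, -3.069, -0.002]
wrist_force: [-1.5, 0.6, 0.2]
width: 0.748
```

```bash
python3 -c "
from h import *
go(.4035,-.279,.032,65.5)
"
```

```text
t 2.87 tcp [ 0.4052 -0.2781  0.0428] yhead 65.63 tilt [-0.0018  0.0016 -1.    ] q [-0.6524  0.1226  2.1567  0.0002  0.8648 -1.798 ] F [-1.4979  0.6402  0.2141] T [-0.0008  0.0145  0.0044] w 0.748
 shift mm (tool axes now) [ 1.1196 -1.4795 10.794 ]
 twist deg (tool z) 0.1316777266112723 alt -179.86832227338874
```

>>> drive_tool --steps '[[[1,-1.5,10],0],[[0,0,0],0],[[0,0,0],0]]'

```text
time: 3.12
tool_pos: [0.4047, -0.2811, 0.0347]
tcp_rot: [0.665, 3.069, -0.001]
wrist_force: [0.1, 0.1, 0.0]
width: 0.75
```

>>> drive_tool --steps '[[[0,0,0],0],[[0,0,0],0],[[0,0,0],0],[[0,0,0],0],[[0,0,0],0],[[0,0,0],0],[[0,0,0],0],[[0,0,0],0]]' --jaw 0 --force 100

```text
time: 3.78
tool_pos: [0.4044, -0.2809, 0.0346]
tcp_rot: [0.666, 3.069, -0.0]
wrist_force: [-0.6, 1.6, 5.7]
width: 0.241
```

```bash
python3 -c "
from h import *
go(.4035,-.279,.032,65.5)
snap('side','s2.png')
b=cv2.imread('pics/s2.png')
f=lambda im:cv2.convertScaleAbs(cv2.resize(im,None,fx=6,fy=6,interpolation=cv2.INTER_CUBIC),alpha=2,beta=20)
cv2.imwrite('pics/c6.png',f(b[230:325,310:410]))"
```

```text
t 3.78 tcp [ 0.4044 -0.2809  0.0346] yhead 65.53 tilt [ 0.0008 -0.0002 -1.    ] q [-0.6579  0.135   2.1617  0.0004  0.8442 -1.8018] F [-0.6289  1.5899  5.7426] T [0.366  0.077  0.0889] w 0.241
 shift mm (tool axes now) [1.5728 1.3244 2.5745]
 twist deg (tool z) 0.025446087323757638 alt -179.97455391267624
```

View pics/c6.png

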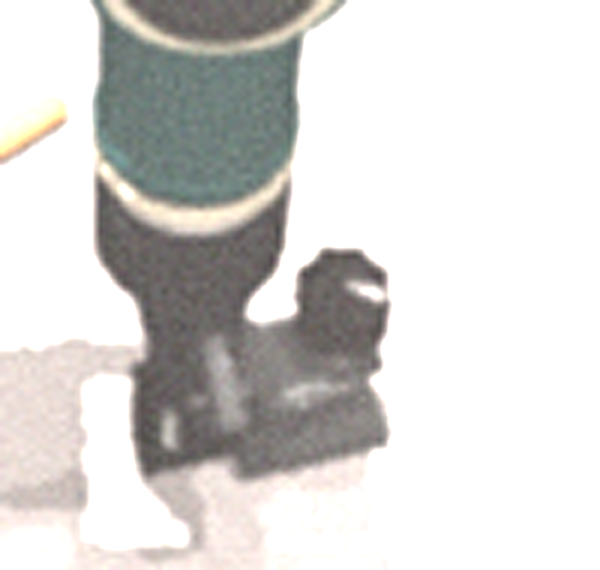

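>>> drive_tool --steps '[[[0,0,-2],0],[[0,0,-3],0],[[0,0,-5],0],[[0,0,-10],0],[[0,0,-15],0],[[0,0,-15],0],[[0,0,-20],0],[[0,0,0],0]]'

```text
time: 4.5
tool_pos: [0.4064, -0.2827, 0.1079]
tcp_rot: [0.665, 3.064, -0.005]
wrist_force: [1.6, -0.6, -3.9]
width: 0.241
```

```bash
python3 -c "
from h import *
# pre-insert: axis 90 mm before the tongue along yaw 7.8; TCP 67.5 mm behind the axis
import math
c,s=math.cos(math.radians(7.8)),math.sin(math.radians(7.8))
d=.0675+.09
go(.6287-d*c,.0715-d*s,.105,97.8)
snap('side','s3.png')
b=cv2.imread('pics/s3.png')
f=lambda im:cv2.convertScaleAbs(cv2.resize(im,None,fx=6,fy=6,interpolation=cv2.INTER_CUBIC),alpha=2,beta=20)
cv2.imwrite('pics/c7.png',f(b[210:305,310:410]))"
```

```text
t 4.5 tcp [ 0.4064 -0.2827  0.1079] yhead 65.52 tilt [ 0.0058 -0.0045 -1.    ] q [-0.6581  0.0325  2.1107 -0.      0.9909 -1.8016] F [ 1.5729 -0.5724 -3.8834] T [-0.0122  0.0579  0.0068] w 0.241
 shift mm (tool axes now) [ 77.5737 330.3513   1.8106]
 twist deg (tool z) -32.27771468068903 alt 147.72228531931097
```

View pics/c7.png

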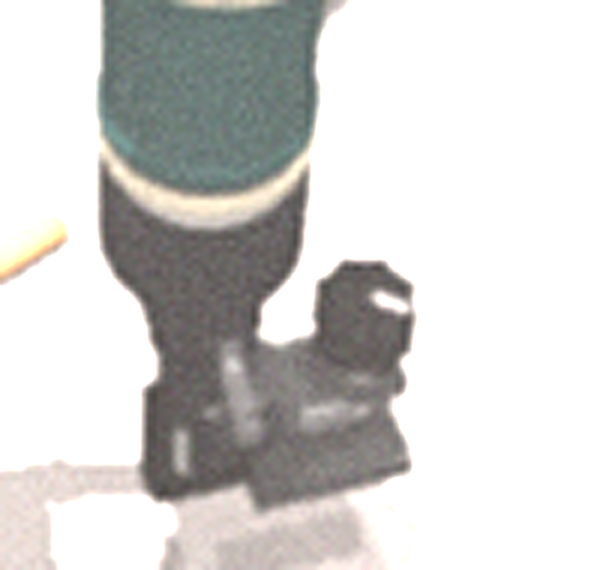

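>>> drive_tool --steps '[[[3,12,0],0],[[6,25,0],0],[[8,35,0],0],[[9,38,0],0],[[9,38,0],0],[[9,38,0],0],[[9,38,0],0],[[9,38,0],0]]'

```text
time: 5.22
tool_pos: [0.4543, -0.0141, 0.1021]
tcp_rot: [-0.666, -3.067, 0.0]
wrist_force: [0.8, -0.9, -5.5]
width: 0.243
```

>>> drive_tool --steps '[[[8,34,0],0],[[6,22,0],0],[[2,10,0],-4],[[0,0,0],-7],[[0,0,0],-7],[[0,0,0],-7],[[0,0,0],-5.3],[[0,0,0],-2]]'

```text
time: 5.88
tool_pos: [0.4668, 0.0507, 0.1017]
tcp_rot: [0.221, -3.13, -0.001]
wrist_force: [0.4, 1.2, -5.2]
width: 0.242
```

>>> drive_tool --steps '[[[0,0,0],0],[[0,0,0],0],[[0,0,0],0]]'

```text
time: 6.13
tool_pos: [0.4679, 0.0503, 0.1027]
tcp_rot: [0.213, -3.133, -0.0]
wrist_force: [0.4, -0.4, -5.9]
width: 0.239
```

```bash
python3 -c "
from h import *
import math
c,s=math.cos(math.radians(7.8)),math.sin(math.radians(7.8))
d=.0675+.09
go(.6287-d*c,.0715-d*s,.037,97.8)
snap('side','s4.png');snap('top','t4.png')
a=cv2.imread('pics/t4.png');b=cv2.imread('pics/s4.png')
f=lambda im:cv2.convertScaleAbs(cv2.resize(im,None,fx=4,fy=4,interpolation=cv2.INTER_CUBIC),alpha=2,beta=20)
cv2.imwrite('pics/c8.png',np.hstack([f(a[120:265,235:335]),f(b[120:265,265:365])]))"
```

```text
t 6.13 tcp [0.4679 0.0503 0.1027] yhead 97.77 tilt [-0.0018 -0.     -1.    ] q [ 0.0541 -0.002   2.1569  0.0001  0.9886 -1.6524] F [ 0.4472 -0.4475 -5.8918] T [-0.0009  0.2861  0.0113] w 0.239
 shift mm (tool axes now) [-4.8309 -0.8504 65.726 ]
 twist deg (tool z) -0.02770156593402362 alt 179.97229843406598
```

View pics/c8.png

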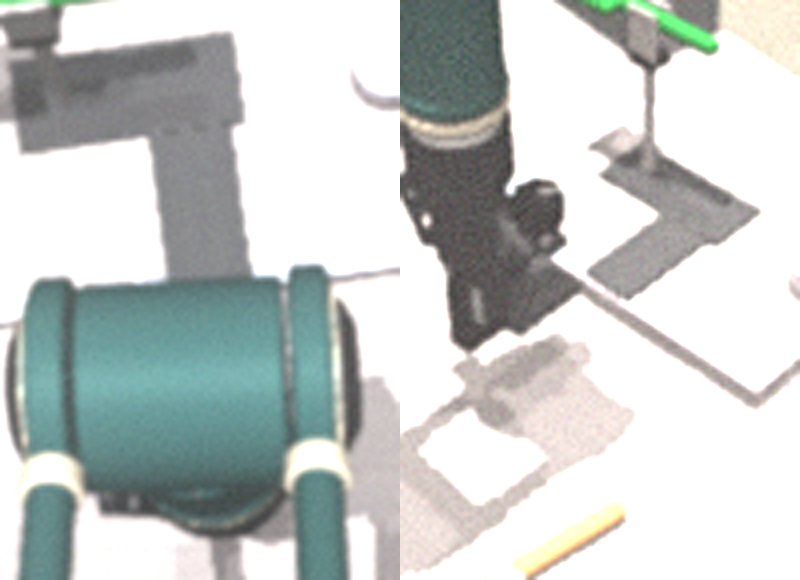

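```bash
python3 -c "
from h import *
p=proj('side',[.5348,.0595,.172]);q=proj('side',[.5348,.0595,.144])
print((p-[264.5,119.5])*4-.5+[400,0],(q-[264.5,119.5])*4-.5+[400,0])
# corner of the jaw: local(22,-22,0) and spine (-46,-22,0)
import math
c,s=math.cos(math.radians(7.8)),math.sin(math.radians(7.8))
for L in [(22,-22,0),(-46,-22,0),(22,-22,14),(-87,-11,4)]:
    x,y,z=np.array(L)/1000; X=[.5348+c*x-s*y,.0595+s*x+c*y,.068+z]; print(L,(proj('side',X)-[264.5,119.5])*4-.5+[400,0])
a=cv2.imread('pics/s4.png')
cv2.imwrite('pics/c9.png',cv2.convertScaleAbs(cv2.resize(a[155:215,270:330],None,fx=10,fy=10,interpolation=cv2.INTER_CUBIC),alpha=4,beta=-20))
for L in [(22,-22,0),(-46,-22,0),(22,-22,14),(-87,-11,4),(0,0,104)]:
    x,y,z=np.array(L)/1000; X=[.5348+c*x-s*y,.0595+s*x+c*y,.068+z]; print(L,(proj('side',X)-[269.5,154.5])*10-.5)
"
```

```text
[539.1053 193.4316] [540.8727 222.3035]
(22, -22, 0) [585.2455 294.8309]
(-46, -22, 0) [522.1947 340.3399]
(22, -22, 14) [584.7917 281.8198]
(-87, -11, 4) [471.8722 358.098 ]
(22, -22, 0) [413.8637 387.8274]
(-46, -22, 0) [256.2366 501.5997]
(22, -22, 14) [412.7293 355.2994]
(-87, -11, 4) [130.4306 545.9949]
(0, 0, 104) [298.5133 134.329 ]
```

View pics/c9.png

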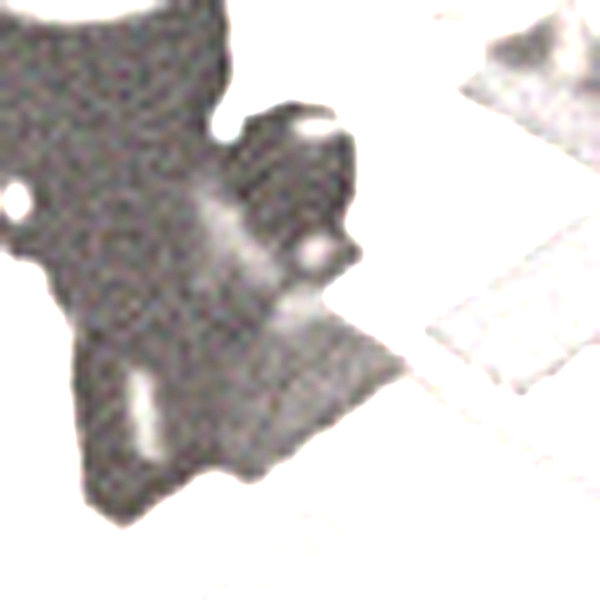

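>>> drive_tool --steps '[[[-5,-1,10],0],[[0,0,15],0],[[0,0,15],0],[[0,0,15],0],[[0,0,7],0],[[0,0,0],0],[[0,0,0],0],[[0,0,0],0]]'

```text
time: 6.9
tool_pos: [0.4748, 0.0498, 0.0423]
tcp_rot: [-0.214, 3.133, -0.0]
wrist_force: [0.6, 1.5, -5.6]
width: 0.243
```

>>> drive_tool --steps '[[[0,0,2],0],[[0,0,1],0],[[0,0,1],0],[[0,0,0],0],[[0,0,0],0]]'

```text
time: 7.32
tool_pos: [0.4739, 0.0498, 0.0378]
tcp_rot: [-0.214, 3.134, 0.0]
wrist_force: [-0.3, 0.4, -5.6]
width: 0.239
```

>>> drive_tool --steps '[[[0,0,1],0],[[0,0,1],0],[[0,0,0],0],[[0,0,0],0]]'

```text
time: 7.65
tool_pos: [0.4738, 0.0498, 0.0355]
tcp_rot: [0.214, -3.134, 0.0]
wrist_force: [0.5, -0.8, -5.6]
width: 0.24
```

>>> drive_tool --steps '[[[0,0,1],0],[[0,0,0],0],[[0,0,0],0]]'

```text
time: 7.9
tool_pos: [0.4741, 0.0498, 0.0348]
tcp_rot: [-0.214, 3.134, -0.0]
wrist_force: [-1.2, 0.7, -3.8]
width: 0.244
```

>>> drive_tool --steps '[[[0,0,0.7],0],[[0,0,0],0],[[0,0,0],0]]'

```text
time: 8.15
tool_pos: [0.474, 0.0498, 0.0346]
tcp_rot: [-0.214, 3.134, 0.0]
wrist_force: [-5.0, -0.4, 4.6]
width: 0.239
```

>>> drive_tool --steps '[[[0,0,-1.5],0],[[0,0,-0.5],0],[[0,0,0],0],[[0,0,0],0],[[0,0,0],0]]'

```text
time: 8.57
tool_pos: [0.4736, 0.0498, 0.0355]
tcp_rot: [0.214, -3.134, -0.0]
wrist_force: [-0.4, 0.4, -5.3]
width: 0.237
```

```bash
python3 -c "
from h import *
import math
c,s=math.cos(math.radians(7.8)),math.sin(math.radians(7.8))
d=.0675
go(.6287-d*c,.0715-d*s,.0363,97.8)
snap('side','s5.png')
a=cv2.imread('pics/s5.png')
cv2.imwrite('pics/c10.png',cv2.convertScaleAbs(cv2.resize(a[150:240,270:360],None,fx=6,fy=6,interpolation=cv2.INTER_CUBIC),alpha=3,beta=-20))
"
```

```text
t 8.57 tcp [0.4736 0.0498 0.0355] yhead 97.83 tilt [-0.0007 -0.     -1.    ] q [ 0.0525  0.1057  2.1931  0.      0.8435 -1.6549] F [-0.3933  0.3677 -5.2779] T [-0.0609  0.2103  0.0219] w 0.237
 shift mm (tool axes now) [-89.1363   0.3999  -0.8622]
 twist deg (tool z) 0.025767886597293455 alt -179.9742321134027
```

View pics/c10.png

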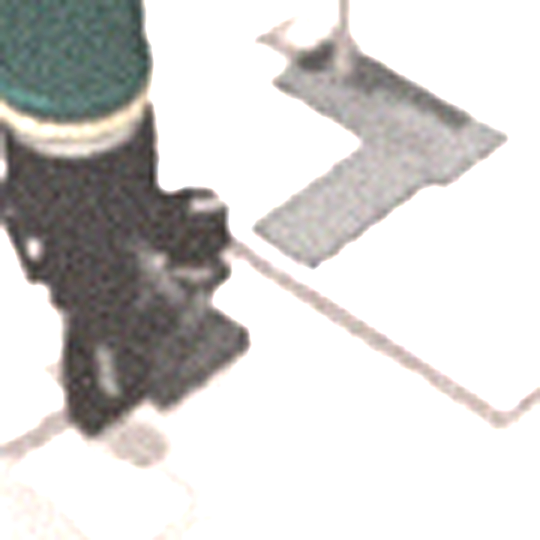

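>>> drive_tool --steps '[[[-4,0,-0.8],0],[[-8,0,0],0],[[-8,0,0],0],[[-8,0,0],0],[[-4,0,0],0],[[0,0,0],0],[[0,0,0],0]]'

```text
time: 9.2
tool_pos: [0.5059, 0.0542, 0.0366]
tcp_rot: [0.214, -3.134, 0.0]
wrist_force: [0.2, -0.0, -5.5]
width: 0.243
```

>>> drive_tool --steps '[[[-3,0,0],0],[[-4,0,0],0],[[-4,0,0],0],[[0,0,0],0],[[0,0,0],0]]'

```text
time: 9.62
tool_pos: [0.5169, 0.0557, 0.0369]
tcp_rot: [-0.214, 3.134, -0.0]
wrist_force: [0.5, -0.2, -5.4]
width: 0.24
```

```bash
python3 -c "
from h import *
import math
c,s=math.cos(math.radians(7.8)),math.sin(math.radians(7.8))
d=.0675
go(.6287-d*c,.0715-d*s,.0363,97.8)
snap('side','s6.png')
a=cv2.imread('pics/s6.png')
cv2.imwrite('pics/c11.png',cv2.convertScaleAbs(cv2.resize(a[150:240,270:360],None,fx=6,fy=6,interpolation=cv2.INTER_CUBIC),alpha=3,beta=-20))
"
```

```text
t 9.62 tcp [0.5169 0.0557 0.0369] yhead 97.82 tilt [ 0.0004  0.     -1.    ] q [ 0.0594  0.1795  2.1033 -0.      0.8585 -1.648 ] F [ 0.4543 -0.2375 -5.4253] T [-0.0213  0.263  -0.0098] w 0.24
 shift mm (tool axes now) [-45.4169   0.4898   0.634 ]
 twist deg (tool z) 0.023490258636428507 alt -179.97650974136357
```

View pics/c11.png

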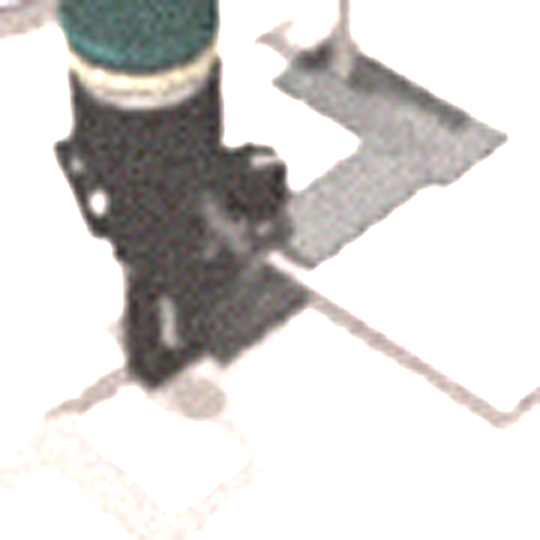

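>>> drive_tool --steps '[[[-2,0.5,0.6],0],[[-4,0,0],0],[[-4,0,0],0],[[-4,0,0],0],[[-4,0,0],0],[[0,0,0],0]]'

```text
time: 10.17
tool_pos: [0.5358, 0.0587, 0.0365]
tcp_rot: [-0.214, 3.133, -0.0]
wrist_force: [0.5, -0.6, -5.3]
width: 0.242
```

>>> drive_tool --steps '[[[-4,0,0],0],[[-4,0,0],0],[[-4,0,0],0],[[-3,0,0],0],[[0,0,0],0],[[0,0,0],0]]'

```text
time: 10.67
tool_pos: [0.5493, 0.0607, 0.0362]
tcp_rot: [0.214, -3.134, 0.0]
wrist_force: [-0.0, -0.5, -4.9]
width: 0.237
```

```bash
python3 -c "
from h import *
import math
c,s=math.cos(math.radians(7.8)),math.sin(math.radians(7.8))
d=.0675
go(.6287-d*c,.0715-d*s,.0363,97.8)
snap('side','s7.png')
a=cv2.imread('pics/s7.png')
cv2.imwrite('pics/c12.png',cv2.convertScaleAbs(cv2.resize(a[150:240,270:360],None,fx=6,fy=6,interpolation=cv2.INTER_CUBIC),alpha=3,beta=-20))
"
```

```text
t 10.67 tcp [0.5493 0.0607 0.0362] yhead 97.83 tilt [-0. -0. -1.] q [ 0.065   0.2363  2.0342 -0.      0.8711 -1.6425] F [-0.0422 -0.5002 -4.9005] T [-0.0008  0.2347 -0.0342] w 0.237
 shift mm (tool axes now) [-12.6219  -0.0676  -0.1385]
 twist deg (tool z) 0.02818039711559095 alt -179.9718196028844
```

View pics/c12.png

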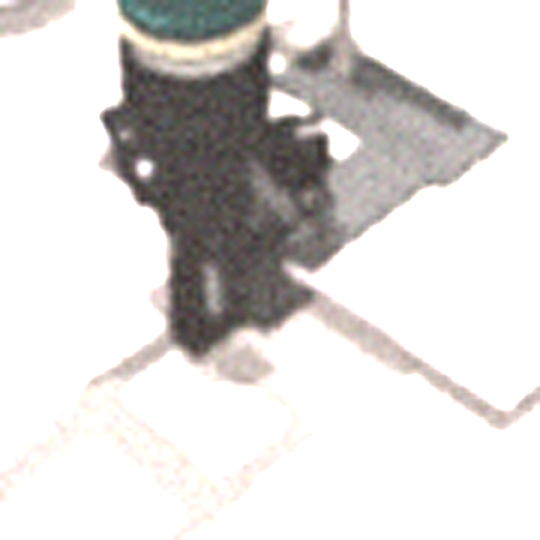

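>>> drive_tool --steps '[[[-3,0,0],0],[[-3,0,0],0],[[-3,0,0],0],[[0,0,0],0],[[0,0,0],0]]'

```text
time: 11.13
tool_pos: [0.5584, 0.0619, 0.0363]
tcp_rot: [-0.214, 3.134, 0.0]
wrist_force: [-0.7, -0.4, -5.1]
width: 0.239
```

>>> drive_tool --steps '[[[-1,0,0],0],[[0,0,0],0],[[-1,0,0],0],[[0,0,0],0],[[0,0,0],0]]'

```text
time: 11.55
tool_pos: [0.56, 0.0622, 0.0362]
tcp_rot: [-0.214, 3.134, 0.0]
wrist_force: [0.7, 0.4, -5.8]
width: 0.236
```

```bash
python3 -c "
from h import *
import math
c,s=math.cos(math.radians(7.8)),math.sin(math.radians(7.8))
d=.0675
go(.6287-d*c,.0715-d*s,.0363,97.8)
snap('side','s8.png');snap('top','t8.png')
a=cv2.imread('pics/s8.png');b=cv2.imread('pics/t8.png')
f=lambda a:cv2.convertScaleAbs(cv2.resize(a,None,fx=5,fy=5,interpolation=cv2.INTER_CUBIC),alpha=3,beta=-20)
cv2.imwrite('pics/c13.png',np.hstack([f(a[150:240,290:360]),f(b[130:220,250:330])]))
"
```

```text
t 11.55 tcp [0.56   0.0622 0.0362] yhead 97.83 tilt [ 0.  0. -1.] q [ 0.0664  0.2543  2.0111  0.      0.8762 -1.6411] F [ 0.7317  0.4029 -5.7973] T [-0.0482  0.2982 -0.0251] w 0.236
 shift mm (tool axes now) [-1.806  -0.0766 -0.1418]
 twist deg (tool z) 0.02686462550904878 alt -179.97313537449094
```

View pics/c13.png

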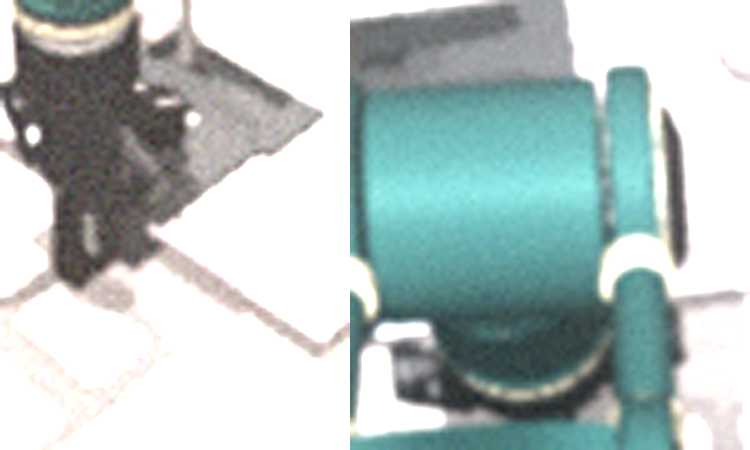

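>>> drive_tool --steps '[[[-1,0,0],0],[[0,0,0.8],0],[[0,0,0.8],0],[[0,0,0],0],[[0,0,0],0],[[0,0,0],0]]'

```text
time: 12.15
tool_pos: [0.5612, 0.0623, 0.0348]
tcp_rot: [-0.214, 3.134, 0.0]
wrist_force: [-0.6, 0.1, -2.8]
width: 0.244
```

>>> drive_tool --steps '[[[0,0,0],0],[[0,0,0],0],[[0,0,0],0],[[0,0,0],0],[[0,0,0],0]]' --jaw 0.75

```text
time: 12.57
tool_pos: [0.5616, 0.0623, 0.0351]
tcp_rot: [-0.214, 3.133, -0.0]
wrist_force: [-0.2, -1.1, 0.0]
width: 0.75
```

>>> drive_tool --steps '[[[0,0,-5],0],[[0,0,-20],0],[[0,0,-30],0],[[0,0,-30],0],[[20,0,-25],0],[[30,0,-25],0],[[40,0,0],0],[[40,0,0],0]]'

```text
time: 13.23
tool_pos: [0.4332, 0.0446, 0.1724]
tcp_rot: [-0.214, 3.129, -0.0]
wrist_force: [-0.8, -0.1, 0.7]
width: 0.748
```

```bash
python3 -c "
from h import *
go(.6287,.0715,.073,97.8)
snap('side','s9.png');snap('top','t9.png')
a=cv2.imread('pics/s9.png');b=cv2.imread('pics/t9.png')
f=lambda a:cv2.convertScaleAbs(cv2.resize(a,None,fx=5,fy=5,interpolation=cv2.INTER_CUBIC),alpha=3,beta=-20)
cv2.imwrite('pics/c14.png',np.hstack([f(a[150:240,290:360]),f(b[130:220,250:330])]))
"
```

```text
t 13.23 tcp [0.4332 0.0446 0.1724] yhead 97.84 tilt [ 0.0054  0.0002 -1.    ] q [ 0.0453 -0.1593  2.16   -0.      1.1355 -1.6622] F [-0.7754 -0.126   0.7391] T [-0.0129  0.0169  0.0014] w 0.748
 shift mm (tool axes now) [-196.8194    0.0771  100.4532]
 twist deg (tool z) 0.03711565857739174 alt -179.9628843414226
```

View pics/c14.png

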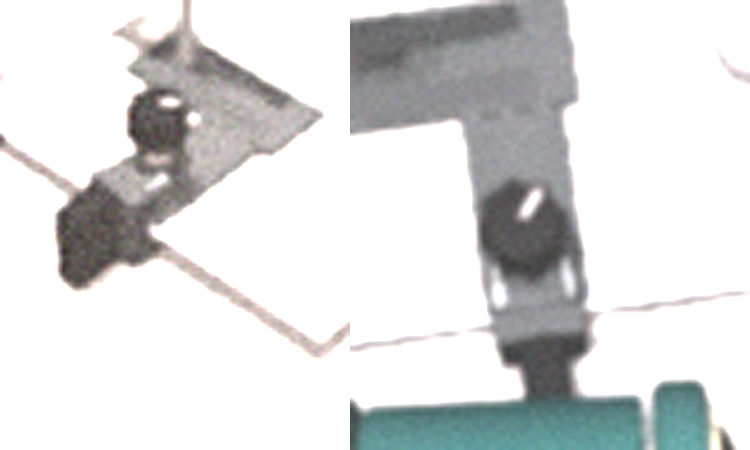

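```bash
python3 -c "
from h import *
for n,x0,y0,f in (('top',265,155,'t9.png'),('side',310,160,'s9.png')):
    g=cv2.imread('pics/'+f); r=g[y0:y0+40,x0:x0+40]
    cv2.imwrite('pics/k_'+n+'.png',cv2.convertScaleAbs(cv2.resize(r,None,fx=14,fy=14,interpolation=cv2.INTER_CUBIC),alpha=4,beta=-30))
a=cv2.imread('pics/k_top.png');b=cv2.imread('pics/k_side.png')
cv2.imwrite('pics/c15.png',cv2.resize(np.hstack([a,b]),(800,400)))
print(onz('top',(284.2,175.2),.104))
"
```

```text
[0.6235 0.071  0.104 ]
```

View pics/c15.png

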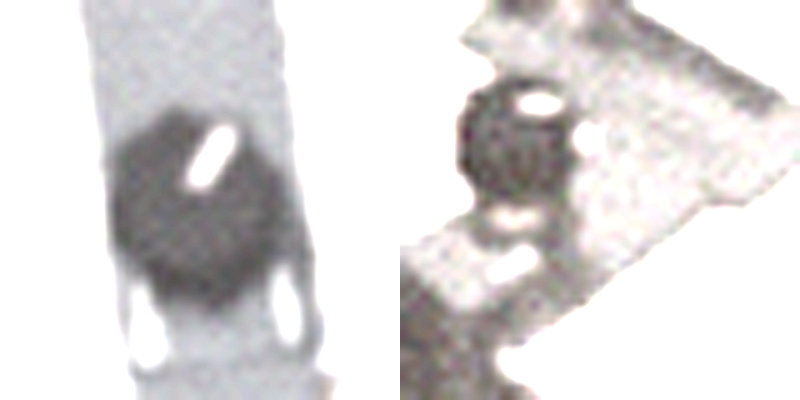

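```bash
python3 -c "
from h import *
print(tri((284.2,173.5),(321.3,171.2)),onz('top',(284.2,173.5),.104),onz('side',(321.3,171.2),.104))
import math
print(.5616+.0675*math.cos(math.radians(7.8)),.0623+.0675*math.sin(math.radians(7.8)))
go(.628,.0714,.17,97.8)
"
```

```text
(array([0.6272, 0.0716, 0.1019]), np.float64(0.0018246699709356005)) [0.6275 0.071  0.104 ] [0.6248 0.07   0.104 ]
0.6284754792318225 0.07146080113931555
t 13.33 tcp [0.425  0.0441 0.1678] yhead 97.82 tilt [-0.0061 -0.0004 -1.    ] q [ 0.0451 -0.1637  2.1726 -0.0001  1.1389 -1.662 ] F [-0.613   0.3399 -0.0592] T [ 0.0706 -0.0021  0.0428] w 0.755
 shift mm (tool axes now) [-204.834    -0.5536   -3.455 ]
 twist deg (tool z) 0.016616081703560326 alt -179.98338391829645
```

>>> drive_tool --steps '[[[-15,0,-2],-6],[[-30,0,0],0],[[-30,0,0],0],[[-30,0,0],0],[[-30,0,0],0],[[-30,0,0],0],[[-20,0,0],0],[[-10,0,0],0]]'

```text
time: 14.0
tool_pos: [0.6247, 0.0903, 0.1716]
tcp_rot: [-0.378, 3.117, 0.0]
wrist_force: [-0.5, 0.3, 0.3]
width: 0.747
```

>>> drive_tool --steps '[[[0,0,0],-7],[[0,0,0],-7],[[0,0,0],-7],[[0,0,0],-7],[[0,0,0],-7],[[0,0,0],-4],[[0,0,0],0],[[0,0,0],0]]'

```text
time: 14.67
tool_pos: [0.6215, 0.0895, 0.1716]
tcp_rot: [1.394, -2.815, -0.0]
wrist_force: [0.2, -0.4, 0.6]
width: 0.751
```

```bash
python3 -c "
from h import *
go(.6278,.0712,.072,52.8)
"
```

```text
t 14.67 tcp [0.6215 0.0895 0.1716] yhead 142.70 tilt [-0.0003 -0.0001 -1.    ] q [ 0.1034  0.2188  1.7722 -0.0001  1.1509 -2.3871] F [ 0.1515 -0.3936  0.6173] T [0.0025 0.0084 0.0232] w 0.751
 shift mm (tool axes now) [ 10.7167 -16.1653  99.6233]
 twist deg (tool z) 89.89639759783365 alt -90.10360240216635
```

>>> drive_tool --steps '[[[5,-8,0],0],[[5.7,-8,0],0],[[0,0,20],0],[[0,0,20],0],[[0,0,10],0],[[0,0,0],0],[[0,0,0],0]]'

```text
time: 15.25
tool_pos: [0.6277, 0.0709, 0.1208]
tcp_rot: [1.396, -2.813, -0.001]
wrist_force: [-0.0, 0.5, 0.7]
width: 0.751
```

```bash
python3 -c "
from h import *
go(.6278,.0712,.072)
snap('side','s10.png')
a=cv2.imread('pics/s10.png')
cv2.imwrite('pics/c16.png',cv2.convertScaleAbs(cv2.resize(a[110:230,270:390],None,fx=5,fy=5,interpolation=cv2.INTER_CUBIC),alpha=3,beta=-20))
"
```

```text
t 15.25 tcp [0.6277 0.0709 0.1208] yhead 142.78 tilt [-0.0019 -0.0003 -1.    ] q [ 0.0731  0.2723  1.8061 -0.0001  1.0652 -2.4188] F [-0.0133  0.5301  0.7047] T [0.0449 0.0377 0.0052] w 0.751
 shift mm (tool axes now) [-0.4154  0.0152 48.833 ]
```

View pics/c16.png

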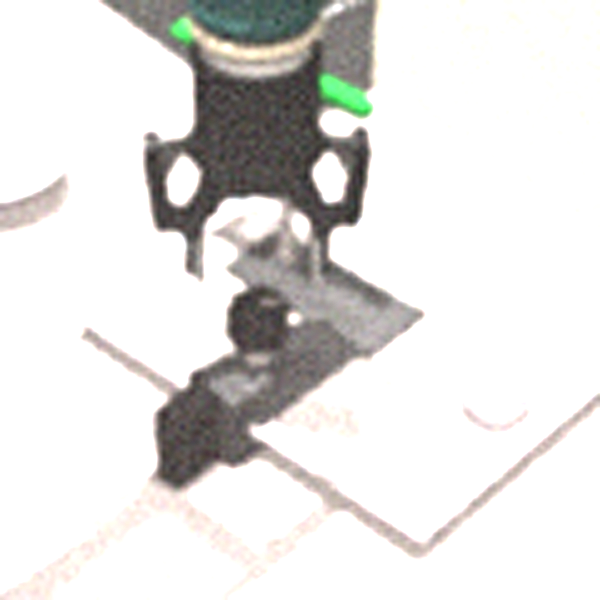

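>>> drive_tool --steps '[[[0,0,15],0],[[0,0,15],0],[[0,0,12],0],[[0,0,6],0],[[0,0,0],0],[[0,0,0],0]]'

```text
time: 15.8
tool_pos: [0.6283, 0.0715, 0.0738]
tcp_rot: [1.398, -2.814, -0.0]
wrist_force: [0.4, 0.6, 0.4]
width: 0.748
```

>>> drive_tool --steps '[[[0,0,0],0],[[0,0,0],0],[[0,0,0],0],[[0,0,0],0],[[0,0,0],0]]' --jaw 0 --force 25

```text
time: 16.22
tool_pos: [0.6287, 0.0718, 0.0747]
tcp_rot: [-1.397, 2.812, -0.0]
wrist_force: [-2.6, 0.9, 6.4]
width: 0.436
```

```bash
python3 -c "
from h import *
go(.6278,.0712,.072)
"
```

```text
t 16.22 tcp [0.6287 0.0718 0.0747] yhead 142.83 tilt [ 0.0013  0.0004 -1.    ] q [ 0.0741  0.3209  1.838   0.0004  0.9815 -2.4189] F [-2.5964  0.9083  6.3516] T [ 0.1851  0.2401 -0.0599] w 0.436
 shift mm (tool axes now) [0.9681 0.3543 2.7263]
```

>>> drive_tool --steps '[[[0,0,0],7],[[0,0,0],7],[[0,0,0],7],[[0,0,0],7],[[0,0,0],7],[[0,0,0],7],[[0,0,0],7],[[0,0,0],7]]'

```text
time: 16.88
tool_pos: [0.6292, 0.0713, 0.0748]
tcp_rot: [0.096, 3.138, -0.001]
wrist_force: [0.1, 0.3, 5.1]
width: 0.44
```

>>> drive_tool --steps '[[[0,0,0],5],[[0,0,0],5],[[0,0,0],0]]'

```text
time: 17.13
tool_pos: [0.6292, 0.0713, 0.0748]
tcp_rot: [0.364, 3.118, -0.0]
wrist_force: [-0.9, 0.3, 5.1]
width: 0.436
```

```bash
python3 -c "
from h import *
go(.6278,.0712,.072)
"
```

```text
t 17.13 tcp [0.6292 0.0713 0.0748] yhead 76.69 tilt [ 0.0022 -0.0004 -1.    ] q [ 0.0738  0.3211  1.8376 -0.0007  0.9808 -1.2644] F [-0.9294  0.3063  5.1172] T [-0.3296  0.1867 -0.0851] w 0.436
 shift mm (tool axes now) [ 1.3166 -0.378   2.76  ]
```

>>> drive_tool --steps '[[[0,0,0],5],[[0,0,0],5],[[0,0,0],0]]'

```text
time: 17.38
tool_pos: [0.6291, 0.0712, 0.0748]
tcp_rot: [0.633, 3.075, -0.0]
wrist_force: [-0.3, -0.4, 4.4]
width: 0.437
```

>>> drive_tool --steps '[[[0,0,0],5],[[0,0,0],5],[[0,0,0],0]]'

```text
time: 17.63
tool_pos: [0.6289, 0.0711, 0.0749]
tcp_rot: [0.899, 3.008, -0.0]
wrist_force: [-1.7, -0.9, 6.5]
width: 0.438
```

>>> drive_tool --steps '[[[0,0,0],5],[[0,0,0],5],[[0,0,0],0]]'

```text
time: 17.88
tool_pos: [0.6289, 0.0711, 0.075]
tcp_rot: [1.158, 2.919, 0.0]
wrist_force: [-3.0, -0.7, 7.7]
width: 0.435
```

>>> drive_tool --steps '[[[0,0,-0.6],0],[[0,0,-0.3],5],[[0,0,-0.3],5],[[0,0,-0.3],5],[[0,0,0],0]]'

```text
time: 18.3
tool_pos: [0.6287, 0.0712, 0.0761]
tcp_rot: [1.529, 2.743, 0.0]
wrist_force: [-2.2, -1.5, 5.8]
width: 0.433
```

>>> drive_tool --steps '[[[0,0,-0.3],5],[[0,0,-0.3],5],[[0,0,0],0]]'

```text
time: 18.55
tool_pos: [0.6286, 0.0712, 0.0767]
tcp_rot: [1.762, 2.599, 0.0]
wrist_force: [-1.8, -0.3, 4.9]
width: 0.436
```

```bash
python3 -c "
from h import *
go(.6278,.0712,.072)
snap('side','s11.png')
a=cv2.imread('pics/s11.png')
cv2.imwrite('pics/c17.png',cv2.convertScaleAbs(cv2.resize(a[130:230,280:380],None,fx=6,fy=6,interpolation=cv2.INTER_CUBIC),alpha=3,beta=-20))
"
```

```text
t 18.55 tcp [0.6286 0.0712 0.0767] yhead 21.73 tilt [ 0.0011 -0.0004 -1.    ] q [ 0.0737  0.3186  1.8368 -0.0006  0.9851 -0.3051] F [-1.7952 -0.3162  4.8965] T [-0.1837  0.365   0.0064] w 0.436
 shift mm (tool axes now) [ 0.2921 -0.7625  4.666 ]
```

View pics/c17.png

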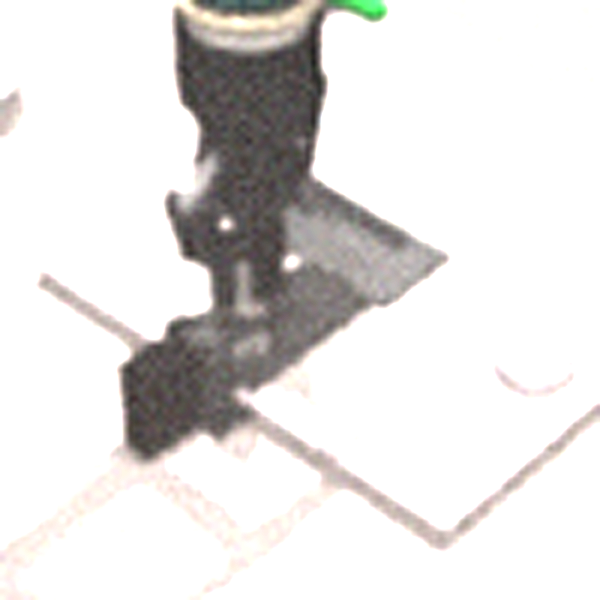

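>>> drive_tool --steps '[[[0,0,-0.3],5],[[0,0,-0.3],5],[[0,0,0],0]]'

```text
time: 18.85
tool_pos: [0.6285, 0.0713, 0.0772]
tcp_rot: [1.982, 2.436, 0.001]
wrist_force: [-1.5, -0.9, 5.0]
width: 0.433
```

>>> drive_tool --steps '[[[0,0,-0.3],5],[[0,0,-0.2],5],[[0,0,0],0]]'

```text
time: 19.1
tool_pos: [0.6285, 0.0713, 0.0775]
tcp_rot: [2.186, 2.255, 0.001]
wrist_force: [-2.1, -1.0, 4.5]
width: 0.433
```

>>> drive_tool --steps '[[[0,0,0],5],[[0,0,0],5],[[0,0,0],0]]'

```text
time: 19.35
tool_pos: [0.6285, 0.0713, 0.0775]
tcp_rot: [2.374, 2.057, 0.001]
wrist_force: [-2.1, -0.3, 4.7]
width: 0.433
```

```bash
python3 -c "
from h import *
go(.6278,.0712,.072)
"
```

```text
t 19.35 tcp [0.6285 0.0713 0.0775] yhead -8.17 tilt [ 0.0007 -0.0002 -1.    ] q [ 0.0737  0.3177  1.8363 -0.0003  0.9869  0.2165] F [-2.1    -0.3421  4.6602] T [-0.0565  0.4008 -0.0451] w 0.433
 shift mm (tool axes now) [-0.1985 -0.6555  5.52  ]
```

>>> drive_tool --steps '[[[0,0,0],5],[[0,0,0],5],[[0,0,0],0]]'

```text
time: 19.6
tool_pos: [0.6284, 0.0714, 0.0775]
tcp_rot: [2.544, 1.842, 0.001]
wrist_force: [-1.6, -0.3, 5.6]
width: 0.437
```

>>> drive_tool --steps '[[[0,0,0],5],[[0,0,0],5],[[0,0,0],0]]'

```text
time: 19.85
tool_pos: [0.6284, 0.0715, 0.0775]
tcp_rot: [2.695, 1.614, 0.001]
wrist_force: [-2.0, -0.1, 5.8]
width: 0.436
```

>>> drive_tool --steps '[[[0,0,0],5],[[0,0,0],5],[[0,0,0],0],[[0,0,0],0]]'

```text
time: 20.18
tool_pos: [0.6284, 0.0715, 0.0775]
tcp_rot: [2.823, 1.377, 0.001]
wrist_force: [-2.2, -0.4, 6.0]
width: 0.44
```

```bash
python3 -c "
from h import *
go(.6278,.0712,.072)
a=snap('side','s12.png')[:,:,::-1];b=snap('top','t12.png')[:,:,::-1]
f=lambda a:cv2.convertScaleAbs(cv2.resize(a,None,fx=5,fy=5,interpolation=cv2.INTER_CUBIC),alpha=3,beta=-20)
cv2.imwrite('pics/c18.png',np.hstack([f(a[140:230,280:360]),f(b[130:220,250:330])]))
"
```

```text
t 20.18 tcp [0.6284 0.0715 0.0775] yhead -37.99 tilt [ 0.0006  0.0002 -1.    ] q [0.0738 0.3177 1.8363 0.0002 0.987  0.7368] F [-2.2353 -0.352   6.0492] T [ 0.0824  0.415  -0.058 ] w 0.44
 shift mm (tool axes now) [-0.6401 -0.2852  5.5099]
```

View pics/c18.png

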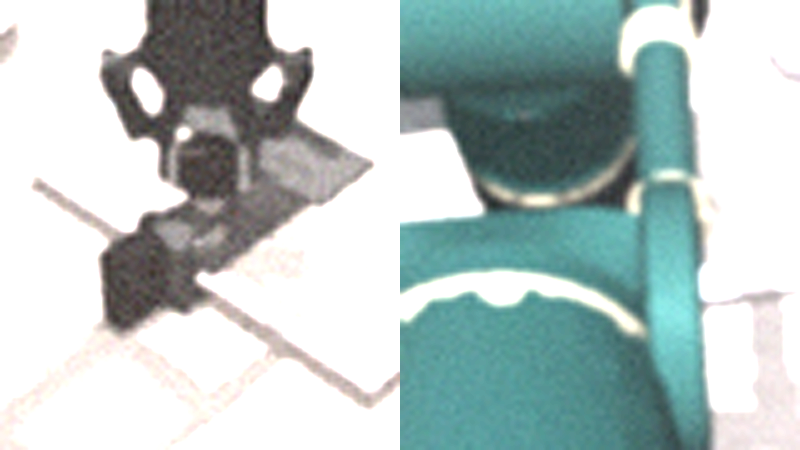

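>>> drive_tool --steps '[[[0,0,0],0],[[0,0,0],0],[[0,0,0],0],[[0,0,-20],0],[[0,0,-30],0],[[0,0,-20],0]]' --jaw 0.75

```text
time: 20.78
tool_pos: [0.6282, 0.0714, 0.1476]
tcp_rot: [-2.825, -1.375, 0.0]
wrist_force: [1.7, -0.7, 1.4]
width: 0.749
```

```bash
python3 -c "
from h import *
go(.44,.05,.15)
a=snap('side','s13.png')[:,:,::-1];b=snap('top','t13.png')[:,:,::-1]
f=lambda a:cv2.convertScaleAbs(cv2.resize(a,None,fx=8,fy=8,interpolation=cv2.INTER_CUBIC),alpha=3,beta=-20)
cv2.imwrite('pics/c19.png',f(a[155:220,290:360]))
"
```

```text
t 20.78 tcp [0.6282 0.0714 0.1476] yhead -38.11 tilt [-0.0002 -0.0001 -1.    ] q [ 0.0739  0.2471  1.7843 -0.0001  1.1104  0.739 ] F [ 1.696  -0.6583  1.3684] T [ 0.0287 -0.0089  0.04  ] w 0.749
 shift mm (tool axes now) [-133.0055 -134.8578   -2.3472]
```

View pics/c19.png

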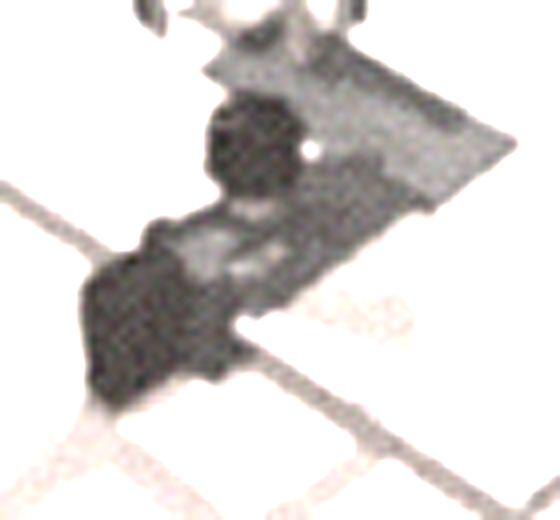

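>>> drive_tool --steps '[[[-15,-15,0],0],[[-27,-27,0],0],[[-27,-27,0],0],[[-27,-27,0],0],[[-27,-27,0],0],[[-10,-10,0],0],[[0,0,0],0]]'

```text
time: 21.47
tool_pos: [0.4366, 0.0487, 0.1446]
tcp_rot: [-2.824, -1.373, 0.007]
wrist_force: [-0.3, 0.7, 0.0]
width: 0.75
```

```bash
python3 -c "
from h import *
go(.6283,.0714,.15)
a=snap('side','s14.png')[:,:,::-1];b=snap('top','t14.png')[:,:,::-1]
f=lambda a:cv2.convertScaleAbs(cv2.resize(a,None,fx=8,fy=8,interpolation=cv2.INTER_CUBIC),alpha=3,beta=-20)
cv2.imwrite('pics/c20.png',f(b[140:210,240:335]))
"
```

```text
t 21.47 tcp [0.4366 0.0487 0.1446] yhead -38.14 tilt [-0.0046 -0.0003 -1.    ] q [ 0.0545 -0.1145  2.1761 -0.0001  1.0846  0.7201] F [-0.3338  0.705   0.049 ] T [ 0.0394 -0.027  -0.0276] w 0.75
 shift mm (tool axes now) [136.1894 136.7528  -6.2474]
```

View pics/c20.png

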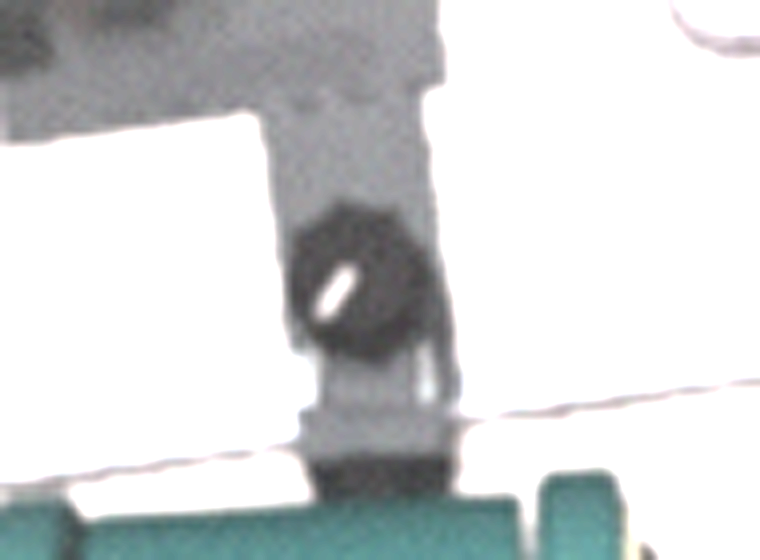

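```bash
python3 -c "
from h import *
o=[]
for n in ('t9','t14'):
    b=cv2.imread('pics/%s.png'%n)[160:200,262:302]
    o.append(cv2.resize(cv2.convertScaleAbs(b,alpha=1.6,beta=-60),None,fx=10,fy=10,interpolation=cv2.INTER_CUBIC))
cv2.imwrite('pics/c21.png',np.hstack(o))
"
```

```text
(no output)
```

View pics/c21.png

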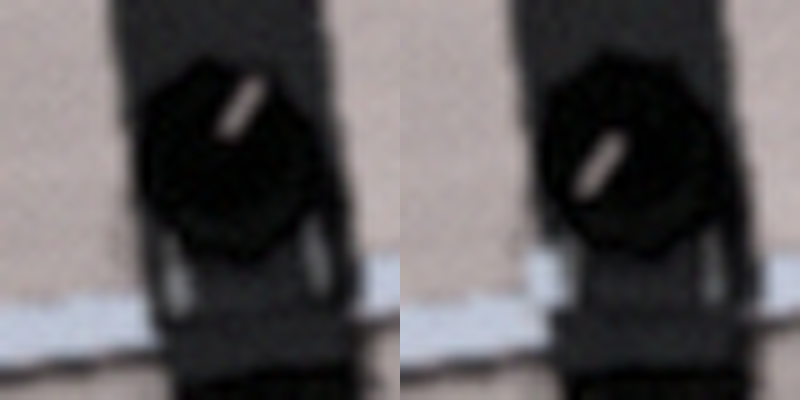

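```bash
python3 -c "
from h import *
import math
c,s=math.cos(math.radians(7.8)),math.sin(math.radians(7.8))
A=np.array([.628,.0714])
def loc(x,y,z,x0=262,y0=160,k=10):
    w=onz('top',((x+.5)/k-.5+x0,(y+.5)/k-.5+y0),z)[:2]-A; return 1000*np.array([c*w[0]+s*w[1],-s*w[0]+c*w[1]])
for p in [(122,250),(128,275),(130,300)]: print('tab',p,loc(*p,.055))
print('flush slide left edge before',loc(158,270,.058))
print('spine L,R now',loc(550,0,0) if 0 else (loc(152,315,.063),loc(345,315,.063)))
"
```

```text
tab (122, 250) [-10.6717  29.1414]
tab (128, 275) [-16.9004  28.45  ]
tab (130, 300) [-22.9872  28.6959]
flush slide left edge before [-17.4018  21.1269]
spine L,R now (array([-29.2074,  23.5549]), array([-35.3582, -21.2506]))
```

>>> drive_tool --steps '[[[15,15,-3],0],[[27,27,-3],0],[[27,27,0],0],[[27,27,0],0],[[25,25,0],0],[[15,15,0],0],[[0,0,0],0],[[0,0,0],0]]'

```text
time: 22.23
tool_pos: [0.6345, 0.0721, 0.1515]
tcp_rot: [-2.825, -1.373, 0.001]
wrist_force: [-0.3, -0.9, 0.0]
width: 0.753
```

```bash
python3 -c "
from h import *
go(.6283,.0714,.0765)
"
```

```text
t 22.23 tcp [0.6345 0.0721 0.1515] yhead -38.16 tilt [-0.0007 -0.0001 -1.    ] q [ 0.0742  0.2554  1.7664 -0.      1.1205  0.7402] F [-0.2613 -0.9354  0.0057] T [-0.0181 -0.0076 -0.0431] w 0.753
 shift mm (tool axes now) [-4.3613 -4.3551 74.9605]
```

>>> drive_tool --steps '[[[-4.3,-4.3,0],0],[[0,0,20],0],[[0,0,25],0],[[0,0,20],0],[[0,0,9],0],[[0,0,0],0],[[0,0,0],0]]'

```text
time: 22.82
tool_pos: [0.6254, 0.0711, 0.0787]
tcp_rot: [-2.825, -1.373, 0.002]
wrist_force: [0.8, 0.2, 0.4]
width: 0.749
```

```bash
python3 -c "
from h import *
go(.6283,.0714,.0765)
"
```

```text
t 22.82 tcp [0.6254 0.0711 0.0787] yhead -38.18 tilt [-0.0011 -0.0001 -1.    ] q [0.0737 0.3122 1.8411 0.     0.9894 0.74  ] F [0.8424 0.2014 0.4281] T [-0.0028 -0.0056  0.0049] w 0.749
 shift mm (tool axes now) [1.993  2.1216 2.202 ]
```

>>> drive_tool --steps '[[[2,2,1.5],0],[[0,0,0],0],[[0,0,0],0]]'

```text
time: 23.07
tool_pos: [0.6304, 0.0717, 0.0789]
tcp_rot: [2.825, 1.372, 0.004]
wrist_force: [1.1, 0.1, 0.2]
width: 0.75
```

>>> drive_tool --steps '[[[0,0,0],0],[[0,0,0],0],[[0,0,0],0],[[0,0,0],0],[[0,0,0],0]]' --jaw 0 --force 25

```text
time: 23.48
tool_pos: [0.6294, 0.0718, 0.0781]
tcp_rot: [2.826, 1.373, 0.001]
wrist_force: [-1.6, 1.1, 5.7]
width: 0.436
```

>>> drive_tool --steps '[[[0,0,0],5],[[0,0,0],5],[[0,0,0],0]]'

```text
time: 23.73
tool_pos: [0.6295, 0.0717, 0.078]
tcp_rot: [2.936, 1.116, 0.001]
wrist_force: [-1.5, 0.7, 6.3]
width: 0.437
```

>>> drive_tool --steps '[[[0,0,0],5],[[0,0,0],5],[[0,0,0],2],[[0,0,0],0],[[0,0,0],0]]'

```text
time: 24.15
tool_pos: [0.6295, 0.0717, 0.078]
tcp_rot: [3.036, 0.808, 0.001]
wrist_force: [-1.0, 1.2, 4.4]
width: 0.438
```

```bash
python3 -c "
from h import *
go(.6283,.0714,.0765)
"
```

```text
t 24.15 tcp [0.6295 0.0717 0.078 ] yhead -60.18 tilt [ 0.0009  0.0001 -1.    ] q [0.074  0.3188 1.8337 0.     0.9883 1.1244] F [-0.9519  1.1603  4.44  ] T [ 0.0165  0.2611 -0.0043] w 0.438
 shift mm (tool axes now) [-1.191  -0.3719  1.5441]
```

>>> drive_tool --steps '[[[0,0,0],0],[[0,0,0],0],[[0,0,0],0],[[0,0,-10],0],[[0,0,-30],0],[[0,0,-30],0]]' --jaw 0.75

```text
time: 24.65
tool_pos: [0.6272, 0.0714, 0.1461]
tcp_rot: [-3.035, -0.808, 0.008]
wrist_force: [0.9, 0.3, 0.4]
width: 0.75
```

>>> drive_tool --steps '[[[-15,-9,0],0],[[-33,-18,0],0],[[-33,-18,0],0],[[-33,-18,0],0],[[-33,-18,0],0],[[-18,-10,0],0],[[0,0,0],0]]'

```text
time: 25.23
tool_pos: [0.4359, 0.0683, 0.1467]
tcp_rot: [-3.035, -0.809, 0.005]
wrist_force: [-1.0, 0.2, 0.2]
width: 0.746
```

```bash
python3 -c "
from h import *
go(.6283,.0714,.15)
b=snap('top','t15.png')[:,:,::-1]
snap('side','s15.png')
o=[cv2.resize(cv2.convertScaleAbs(x[160:200,262:302],alpha=1.6,beta=-60),None,fx=10,fy=10,interpolation=cv2.INTER_CUBIC) for x in (cv2.imread('pics/t14.png'),b)]
cv2.imwrite('pics/c22.png',np.hstack(o))
"
```

```text
t 25.23 tcp [0.4359 0.0683 0.1467] yhead -60.15 tilt [-0.0034 -0.0003 -1.    ] q [ 0.0988 -0.1137  2.1713  0.0001  1.0874  1.1486] F [-0.9528  0.1855  0.2218] T [0.0168 0.0618 0.0234] w 0.746
 shift mm (tool axes now) [168.4205  93.0375  -3.976 ]
```

View pics/c22.png

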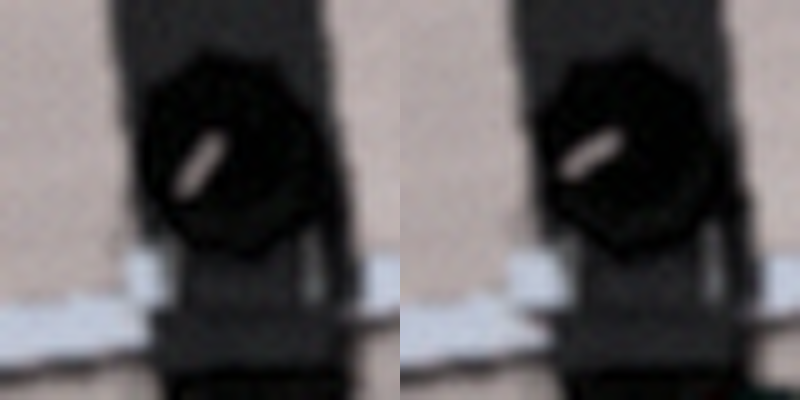

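```bash
python3 -c "
from h import *
import math
c,s=math.cos(math.radians(7.8)),math.sin(math.radians(7.8))
A=np.array([.628,.0714])
def loc(u,v,z):
    w=onz('top',(u,v),z)[:2]-A; return 1000*np.array([c*w[0]+s*w[1],-s*w[0]+c*w[1]])
for n in ('t9','t14','t15'):
    b=cv2.imread('pics/%s.png'%n).astype(float)
    d=(b[:,:,0]-b[:,:,2])  # bluish tab vs pinkish table
    p=d[186:189,266:284].mean(0); print(n,p.astype(int), b[186:189,266:284].mean((0,2)).astype(int))
for u in (271.5,272,272.5,273,274,274.5): print(u,loc(u,187,.055))
b=cv2.imread('pics/t15.png').astype(float).mean(2)
print(b[191,270:302].astype(int)); print([ (u,loc(u,191,.063)) for u in (277,298)])
"
```

```text
t9 [-7 -7 -7 -6 -6 -6 -5 -6 -6 -4 -2  0  1  1  2  2  0  1] [142 142 143 142 141 140 139 134 129 113  84  62  79  98  85  62  53  53]
t14 [-6 -7 -7 -6 -6 -6 -6 -4  4 12 14 11  7  1  1  2  1  1] [142 143 143 143 143 141 139 136 143 157 158 141 111  86  59  54  56  54]
t15 [-7 -7 -6 -6 -6 -5  1 11 14 14 14 11  6  2  0  1  1  1] [142 143 142 143 142 141 146 156 160 161 158 143 113  84  57  54  56  56]
271.5 [-15.8631  35.1111]
272 [-16.0239  33.94  ]
272.5 [-16.1848  32.7688]
273 [-16.3456  31.5977]
274 [-16.6672  29.2555]
274.5 [-16.828   28.0844]
[162 160 154 141 125 102  89  74  65  62  55  55  54  55  53  52  55  54
  55  55  55  57  57  62  59  64  73  89 110 119 120 109]
[(277, array([-29.1678,  22.9601])), (298, array([-35.8603, -25.7919]))]
```

```bash
python3 -c "
from h import *
a=cv2.imread('pics/t0.png') if 0 else cv2.imread('pics/top0.png'); b=cv2.imread('pics/t15.png')
f=lambda x:cv2.resize(cv2.convertScaleAbs(x,alpha=2,beta=10),None,fx=2.2,fy=2.2)
cv2.imwrite('pics/c23.png',np.hstack([f(a[90:250,130:310]),f(b[90:250,130:310])]))
A=a[120:165,225:300];r=cv2.matchTemplate(b[110:175,215:310],A,cv2.TM_CCOEFF_NORMED);print(cv2.minMaxLoc(r))
for n,(x,y,w,h) in {'tin':(320,120,25,30),'dish':(122,155,60,55),'jar':(150,215,40,40),'comb':(345,240,25,90),'pin':(440,160,90,45)}.items():
    r=cv2.matchTemplate(b[y-10:y+h+10,x-10:x+w+10],a[y:y+h,x:x+w],cv2.TM_CCOEFF_NORMED);print(n,cv2.minMaxLoc(r)[1::2])
"
```

```text
(0.037822138518095016, 0.999030590057373, (0, 20), (10, 10))
tin (0.9978247880935669, (10, 10))
dish (0.9968083500862122, (10, 10))
jar (0.998676598072052, (10, 10))
comb (0.9940601587295532, (10, 10))
pin (0.993375837802887, (10, 10))
```

View pics/s15.png

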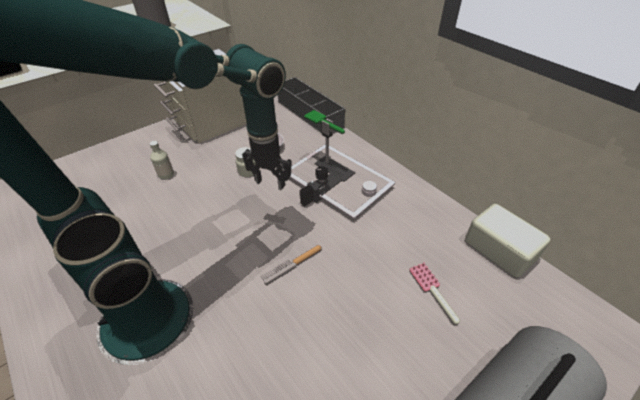

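The template match shows no shift of the stand or any bystander. The gripper is clear of everything, and the clamp sits on the plate edge at about (315,190) in the side view. I'm handing the job in.

```bash
python3 -c "
from h import *
print(bot.finish_job())"
```

```text
the job is handed in; nothing more can be done
None
```

The job is done and handed in at about 25 s of the 72 s allowed; no verdict was reported. I carried the clamp by its lug to the plate's near edge and slid its jaws over the edge. I set it down with the screw axis about 1 mm from the tongue's measured point. I then wound the knob about 203° (3.5 rad) in two grasps, released it and backed off.

**Tab:** in the top view after release it stood out by about 13 mm; separate estimates gave 12.5 to 13.8 mm, against 11 needed and 16 at the stop. After the first grasp it was only about 8.5 to 10 mm out, so I wound on 22°. The picture showed the tab move about 4.0 mm for that turn, where 4.6 mm was expected; this is within measuring error.

**Stand and bystanders:** matching the top picture before and after showed no shift of the stand or any bystander. That match only resolves whole pixels, about 2 mm.

**Not measured directly:** I had no reading of the pad force, only the tab as its sign. I judged the clamp upright by eye in the pictures.

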